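# Staple bracket over a wardrobe rail

## Task

Fix the hanging rail to the white panel: of the three steel staple brackets, take the medium one, the one that fits the rail and the slots, and lower it from above so that its legs pass either side of the rail and through the panel's two slots, until its crown rests on the rail. Set it down gently, do not drop it, and leave the other two staples standing where they are.

Things in the scene. Friction and masses are not known exactly. Their poses are not given: they have to be found in the camera images.
- staple_medium: Medium staple: upright U, arch up, of steel strap 28 mm wide, 5 thick; 54 mm over the legs, 44 between them, 92 tall; stands on its feet. Origin: between the feet, at their underside; z up, y leg to leg. Legs straight for 64 mm, then arched; about 0.2 kg. Grip it with a finger on the outside of each leg, 52 to 58 mm above the feet.
- seat (a point): Top of the rail (tube 30 mm thick, along x, ends in 62 mm tall supports at x +-118), midway between the slots, 111 mm above the table; z up. White panel 280 x 200 x 16 mm, fixed, its top 55 mm below this point. Slots through it: 48 mm in x, 19 in y, centred at y +-24.5 mm. Staple home: feet 86 mm below this point, its y along this y. Loose 18 mm high offcut near a panel corner.
- staple_narrow: Narrow staple: upright U, arch up, of steel strap 28 mm wide, 5 thick; 32 mm over the legs, 22 between them, 80 tall; stands on its feet. Origin: between the feet, at their underside; z up, y leg to leg. Too narrow for the rail.
- staple_wide: Wide staple: upright U, arch up, of steel strap 28 mm wide, 5 thick; 82 mm over the legs, 72 between them, 106 tall; stands on its feet. Origin: between the feet, at their underside; z up, y leg to leg. Too wide for the slots.
Mind the look-alikes: they are no part of the job. What is shaped like the staple_medium but purple or red is not meant.

How it is judged:
On the way:
1. the medium staple is lifted over the rail, its feet above the rail's top (z of staple_medium in the frame of seat above 0 m and horizontal distance between staple_medium and seat below 0.06 m), for 0.05 s.
At the end, for the whole second after the job is handed in: The medium staple straddles the rail, both legs through the slots, crown on the rail: feet at least 78 mm below the rail's top, within 15 mm of the middle along and across, upright within 12 degrees, square to the rail within 20, at rest. The other staples are within 30 mm of their starts (x of staple_medium in the frame of seat between -0.015 and 0.015 m and y of staple_medium in the frame of seat between -0.015 and 0.015 m and z of staple_medium in the frame of seat below -0.078 m and angle between staple_medium's own z axis and vertical below 0.22 rad and angle between the y axis of staple_medium and the y axis of seat, either way round below 0.35 rad and linear speed of staple_medium below 0.03 m/s); the robot touches nothing.
It fails at once if the narrow or the wide staple is moved by more than 30 mm or knocked over (distance of any of staple_narrow, staple_wide from where it was at the start of the episode above 0.03 m or angle between any of staple_narrow, staple_wide's own z axis and vertical above 0.6 rad).
It fails at once if the medium staple is dropped over the rail (falling faster than 0.6 m/s there, a fall of some 18 mm) (horizontal distance between staple_medium and seat below 0.04 m and z of staple_medium in the frame of seat below 0 m and linear speed of staple_medium above 0.6 m/s).
It also fails if it takes over 38 s, if anything falls off the work surface, if the arm or the gripper's body presses on something with over 40 N, if the wrist force passes 120 N, or if a joint passes its speed limit or range.

## Robot

A 6-joint arm with a two-finger parallel gripper is mounted at the origin on the work surface. World frame = base frame: x ahead of the robot, y to its left, z up, the work surface at z = 0. Lengths are in m, angles in rad, forces in N, time in s.
With the tool pointing down it reaches from about 0.3 to 0.825 m from the base axis. Payload 5.4 kg.
Tool frame: the origin (TCP) lies between the finger pads; the fingertips stand 22 mm ahead of it and the grasp point (between the pads) lies 3 mm ahead of it (bot.tips_ahead is the distance from the TCP to the fingertips, in m); z points along the fingers, y is the direction in which the jaws open and shut (so a half turn about z gives the same grasp; the last joint's range is limited). The gripper opens to 92 mm and grips with 3 to 60 N. Pads are 20 mm wide; open, the fingers measure 128 mm over their backs; the gripper's body (75 mm by 189 mm) begins 69 mm behind the grasp point.
Start: joints at [-1.45, 0.158, 1.597, -0, 1.386, -0.21], TCP at [0.187, -0.544, 0.208] pointing down, gripper open.
Joint ranges: [-2.91, 2.91], [-0.94, 2.29], [0.18, 2.7], [-1.29, 4.43], [0.17, 2.64], [-3, 3]. Speed limits (rad/s): [2.57, 2.57, 3.14, 3.14, 3.14, 3.14].

## Interface

Orientations are given as a unit quaternion [x, y, z, w].
In Python, from rig import bot gives the robot as it stands. The module is installed in compiled form; this text tells all that it offers.
- The arm moves only by the tool arm_command, never from a script. Its argument "targets" is a list that holds one entry, the list of rows, each a list of 5 numbers: the closure, from 0 (fully open) to 1 (shut), then the shift along the tool's x, y, z in m, then the turn about the tool's z in rad. In form: [[[grip, x, y, z, spin], ...]]. A call has exactly 8 rows; each row shifts and turns the commanded pose from where the row before left it, along the tool's axes as they then stand; what a row does not reach is not made up. A row lasts 1/8 s, in which the tool goes at most 62.5 mm and 10.7 degrees, less where a joint would pass 70% of its speed; a pose out of reach is approached as far as the arm can. A call is refused whole if a number of a shift passes 0.0625 or a number of a turn 0.188, either way. A call with a gripper value outside its range is refused whole. The fingers move at their own pace and stop on an object; the grip force is fixed at half the most. Time passes only in rows, so rows that do not move let the fingers close, or fill a call up. It gives the time, the measured TCP pose, the force and the opening at its end, in the units of the state.
- bot.get_state(): the state, without advancing time (a new reading comes with each control period).
- bot.capture(name): name is "side" or "top" or "wrist"; returns a dict with "image" (480x640x3 uint8, blue, green, red), "range_z" (480x640 float32, m along the optical axis (not along the pixel's ray), 0 where there is no reading), "mtx" (3x3 intrinsics, pixels), "k1" (the pictures are not rectified: a ray, as slopes to the right and down, at radius r is drawn at 1 + k1 r^2 times it, then the intrinsics apply), "pose" (4x4, takes a point from camera to world coordinates); the wrist camera has in their place "T_tool_cam" (4x4, takes a point from camera to tool coordinates, whose origin is the TCP and whose axes are the flange's). Camera axes: x right, y down, z forward; pixel columns grow to the right and rows downward; lengths in m; the calibration is good to about 2 mm. A picture is of the moment at which its call begins: read the wrist's pose just before it.
- bot.job_done(): hands the job in, once; it reports no verdict.
Trained networks look in the newest picture that a camera, given by its name, has taken for a name from the list of things; names that differ only in an ending like _2 or _b are one class to them, and where a whole thing is asked for, a point or a joint stands for the part that bears it (a point fixed in the world has none). Each returns a list of dicts, best first, with "confidence" (0 to 1); they miss things now and then, are a little off and sometimes report something else, mostly with a low value. They report only what shows in the picture. A call takes as long as a camera call. They do not tell look-alikes from the thing itself.
- bot.cut_out(target, camera): "pixels" (480x640 bool, what is visible of it) and "bbox" ([centre column, centre row, width, height] in pixels, round what is visible of it).
The state is a dict: "t": time; "joint_positions": joint angles; "dq": joint speeds; "joint_torque": joint torques, N m; "tool_pos": TCP position; "eef_rot": TCP orientation; "contact_force": force on the tool from outside, world axes, zero at the start; "wrist_torque": the same for the moment, N m; "gripper_width": opening from 0.0 (shut) to 1.0 (fully open).
Only numpy, scipy, OpenCV 4.12 (cv2) and the standard library are available. Lean on these libraries where they do the work, as an engineer would, in place of code of your own. Each camera call takes 0.05 s, during which the arm holds its last target.

## Working session

There is one attempt and no reset: what is moved stays moved. The work goes in short steps, Python scripts to look and compute and a tool call to move; the robot and the scene stay as the last step left them, time stands still between calls to the robot, and variables do not carry over. Pictures are saved under pics/ and viewed, and the job is handed in when it is done.

Besides the shell and the picture viewer there is one more tool, called after "Emit:" as name(argument=value, ...), one argument or row to a line, values as JSON. arm_command: Moves the arm, as the interface text tells. Its arguments: {"type":"object","properties":{"targets":{"type":"array","items":{"type":"array","items":{"type":"array","items":{"type":"number"}}}}},"required":["targets"]}

```bash
mkdir -p pics; ls; cat > h.py <<'E'
import numpy as np, cv2
from rig import bot
def world(c, u, v, z=None):
    K=c["mtx"];u=np.asarray(u,float);v=np.asarray(v,float)
    d=np.array([c["k1"],0,0,0,0],float)
    p=cv2.undistortPoints(np.stack([u,v],-1).reshape(-1,1,2),K,d)[:,0]
    if z is None: z=c["range_z"][v.astype(int),u.astype(int)]
    P=np.c_[p[:,0]*z,p[:,1]*z,z]
    T=c["pose"]; return P@T[:3,:3].T+T[:3,3]
E
python3 - <<'E'
from h import *
s=bot.get_state(); print(s)
for n in("side","top"):
    c=bot.capture(n); cv2.imwrite(f"pics/{n}0.png",c["image"]); print(n,c["mtx"],c["k1"],c["pose"])
    for t in("staple_medium","staple_narrow","staple_wide","seat"):
        try: print(t,[(np.round(d["confidence"],2),np.round(d["bbox"])) for d in bot.cut_out(t,n)])
        except Exception as e: print(t,e)
E
```

```text
pics
{'t': 0.0, 'joint_positions': array([-1.45009099e+00,  1.59055869e-01,  1.59821252e+00, -2.22691173e-05,
        1.38619188e+00, -2.10087379e-01]), 'dq': array([-0.00027901, -0.00168639,  0.00077914,  0.0014243 , -0.00043454,
        0.00027229]), 'joint_torque': array([-6.06312879e-04, -3.85576665e+01, -3.22110450e+01,  7.00749387e-02,
        3.78388760e-02, -1.22885522e-04]), 'tool_pos': array([ 0.18665793, -0.54319127,  0.20702497]), 'eef_rot': array([ 9.86352406e-01,  1.64645249e-01,  3.07864209e-05, -9.33364772e-04]), 'contact_force': array([ 0.37898103,  0.37927303, -0.84155115]), 'wrist_torque': array([ 0.02213434,  0.0192564 , -0.03208376]), 'gripper_width': 1.0004871042781327}
side [[469.11448192   0.         317.82925083]
 [  0.         469.11448192 237.60907563]
 [  0.           0.           1.        ]] -0.03968754657028219 [[-0.99460334 -0.06804982  0.07831618  0.47893079]
 [-0.10369221  0.67732673 -0.72833812  0.59041305]
 [-0.00348237 -0.73252831 -0.68072767  0.66737982]
 [ 0.          0.          0.          1.        ]]
staple_medium [(np.float64(0.9), array([3
[... 509 characters left out ...]
29893305]
 [  0.           0.           1.        ]] -0.10859844880865524 [[-0.02043938 -0.98218269  0.18681382  0.41477082]
 [-0.99920015  0.02649098  0.02995472 -0.03590443]
 [-0.03436989 -0.18605214 -0.98193855  0.84396681]
 [ 0.          0.          0.          1.        ]]
staple_medium [(np.float64(0.86), array([441., 285.,  45.,  32.])), (np.float64(0.85), array([311., 250.,  36.,  38.])), (np.float64(0.81), array([313., 162.,  33.,  38.])), (np.float64(0.71), array([415., 208.,  42.,  42.])), (np.float64(0.57), array([368., 180.,  39.,  42.]))]
staple_narrow []
staple_wide [(np.float64(0.87), array([488., 242.,  68.,  34.]))]
seat [(np.float64(0.58), array([166., 237., 144., 181.]))]
```

View pics/side0.png

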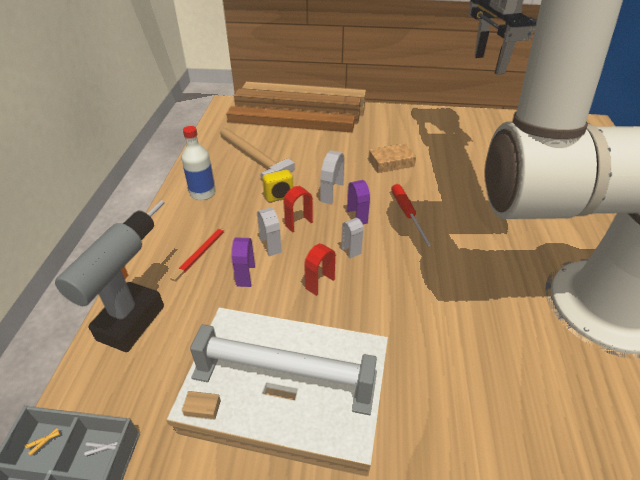

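View pics/top0.png

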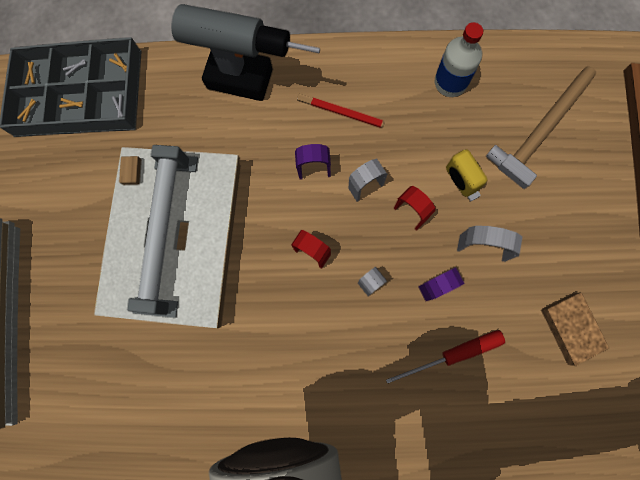

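The side view shows three grey staples: narrow at (352,238), medium at (270,230) and wide at (331,179). In the top view they are at (372,281), (368,180) and (490,242). The purple and red ones are look-alikes. The panel with the rail is at (165,237) in the top view. I'll measure these and check a crop.

```bash
cat > m.py <<'E'
from h import *
def rect(P):
    r=cv2.minAreaRect((P[:,:2]*1000).astype(np.float32)); b=cv2.boxPoints(r)
    e=b[1]-b[0];f=b[2]-b[1]
    return np.round(r[0],1),[(round(float(np.hypot(*x)),1),round(float(np.degrees(np.arctan2(x[1],x[0]))),1)) for x in(e,f)]
E
python3 - <<'E'
from m import *
for n in("top","side"):
    c=bot.capture(n)
    im=c["image"]
    if n=="top": crops=im[130:330,280:540]
    else: crops=im[140:300,220:400]
    cv2.imwrite(f"pics/crop_{n}.png",cv2.resize(crops,None,fx=3,fy=3,interpolation=cv2.INTER_CUBIC)[:600,:800])
    for t in("staple_medium","staple_narrow","staple_wide","seat"):
        for d in bot.cut_out(t,n):
            m=d["pixels"]&(c["range_z"]>0); v,u=np.nonzero(m)
            P=world(c,u,v); col=im[m].mean(0)
            sat=np.ptp(col)
            if sat>40: continue
            print(n,t,np.round(d["bbox"]),"col",col.round(),"zmax",np.percentile(P[:,2],99).round(4),"zmin",P[:,2].min().round(3))
            Q=P[P[:,2]>0.01]; print("  all",rect(Q))
            Q=P[P[:,2]>np.percentile(P[:,2],99)-0.012]; print("  top",rect(Q),len(Q))
E
```

```text
top staple_medium [368. 180.  41.  44.] col [106. 104. 106.] zmax 0.0935 zmin -0.003
  all (array([648.6, -90.6]), [(55.2, -60.0), (29.0, 30.0)])
  top (array([648.5, -90.3]), [(45.9, -60.2), (29.0, 29.8)]) 491
top staple_narrow [373. 279.  31.  30.] col [116. 115. 116.] zmax 0.0829 zmin -0.002
  all (array([483.3, -92.2]), [(33.3, -52.9), (28.1, 37.1)])
  top (array([483.1, -92. ]), [(29.8, -53.8), (28.1, 36.2)]) 363
top staple_wide [489. 243.  66.  36.] col [107. 105. 106.] zmax 0.1075 zmin -0.003
  all (array([ 537.6, -280.5]), [(29.2, -14.1), (84.6, 75.9)])
  top (array([ 537.9, -279.2]), [(29.2, -14.1), (57.7, 75.9)]) 665
top seat [168. 237. 149. 184.] col [149. 154. 154.] zmax 0.1189 zmin -0.003
  all (array([566.5, 234.6]), [(281.4, -6.3), (204.2, 83.7)])
  top (array([565.5, 234.2]), [(256.2, -6.2), (44.2, 83.8)]) 2675
side staple_medium [272. 232.  25.  50.] col [141. 147. 154.] zmax 0.091 zmin -0.002
  all (array([650.6, -89.8]), [(56.7, -59.7), (29.1, 30.3)])
  top (array([649.4, -88.1]), [(42.5, -60.3), (29.1, 29.7)]) 225
side staple_narrow [352. 237.  20.  42.] col [131. 136. 144.] zmax 0.0799 zmin -0.003
  all (array([485.3, -91.1]), [(35.1, -53.3), (30.3, 36.7)])
  top (array([484.8, -90.7]), [(31.8, -53.7), (30.2, 36.3)]) 184
side staple_wide [331. 176.  23.  53.] col [139. 144. 152.] zmax 0.1054 zmin -0.005
  all (array([ 540.1, -279.6]), [(29.8, -14.9), (87.3, 75.1)])
  top (array([ 540.7, -277.1]), [(29.2, -13.6), (64.0, 76.4)]) 202
side seat [276. 388. 222. 170.] col [186. 199. 204.] zmax 0.1168 zmin -0.004
  all (array([567.7, 234.1]), [(281.0, -6.4), (203.7, 83.6)])
  top (array([567.5, 235.2]), [(255.5, -6.4), (45.2, 83.6)]) 3008
```

View crop.

View pics/crop_top.png

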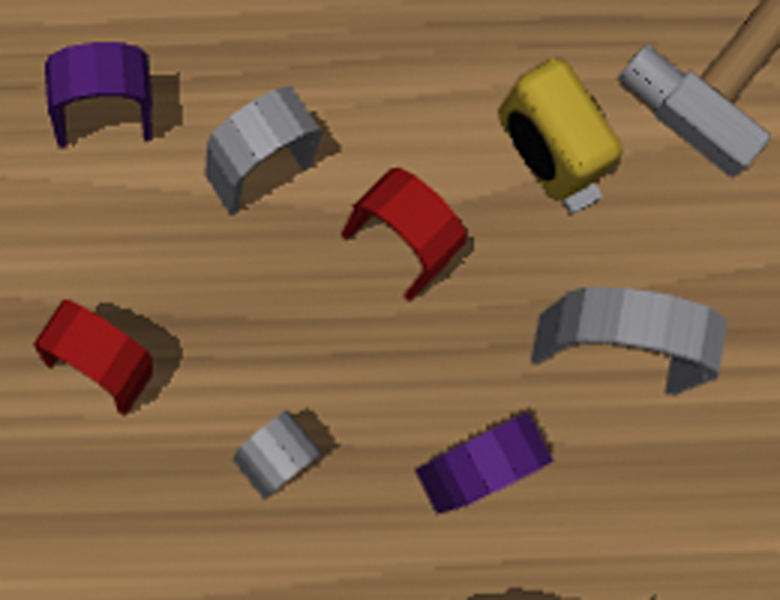

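```bash
python3 - <<'E'
from m import *
for n in("top","side"):
    c=bot.capture(n); d=bot.cut_out("seat",n)[0]
    im=c["image"]
    if n=="top": crops=im[130:340,80:260]
    else: crops=im[300:480,160:400]
    cv2.imwrite(f"pics/panel_{n}.png",cv2.resize(crops,None,fx=2.8,fy=2.8,interpolation=cv2.INTER_CUBIC)[:600,:800])
    x,y,w,h=d["bbox"]; vv,uu=np.mgrid[int(y-h/2):int(y+h/2),int(x-w/2):int(x+w/2)]
    P=world(c,uu.ravel(),vv.ravel())
    a=np.radians(-6.3); C=np.array([.5667,.2345]); R=np.array([[np.cos(a),np.sin(a)],[-np.sin(a),np.cos(a)]])
    L=(P[:,:2]-C)@R.T
    m=(abs(L[:,0])<.09)&(P[:,2]>.1)&(P[:,2]<.116)
    Q=L[m]; print(n,"rail y fit",np.polyfit(Q[:,0],Q[:,1],1),Q[:,1].min(),Q[:,1].max(),"ztop",np.percentile(P[m,2],[50,95,99]))
    m=(abs(L[:,0])<.04)&(abs(L[:,1])<.04)&(P[:,2]<.045)
    print("slot pts",m.sum(), "x range",np.percentile(L[m,0],[1,50,99]))
    for s in(-1,1):
        k=m&(L[:,1]*s>0); 
        if k.sum(): print(s,k.sum(),"x",L[k,0].min(),L[k,0].max(),"y",L[k,1].min(),L[k,1].max(), "z",P[k,2].min(),P[k,2].max())
    m=(abs(L[:,1])>.05)&(abs(L[:,1])<.09)&(abs(L[:,0])<.09); print("panel z",np.median(P[m,2]))
E
```

```text
top rail y fit [ 0.00418464 -0.0030628 ] -0.01627198468271072 0.014756056477555521 ztop [0.10921785 0.11238086 0.11331589]
slot pts 273 x range [-0.01801015  0.00597891  0.02992935]
-1 273 x -0.020633576995408992 0.030301303106655735 y -0.02951540148899755 -0.0011080958061080368 z -0.0035771509363057286 0.044889122509680024
panel z 0.05655626199999453
side rail y fit [-0.00195583  0.00403147] -0.012710957089482172 0.016062061204427474 ztop [0.10738956 0.11016564 0.11094338]
slot pts 290 x range [-0.01842962  0.00892221  0.03346153]
-1 115 x -0.01265778252973784 0.03429803325801394 y -0.007389352726120052 -1.4533367189774659e-05 z -0.004045568060332627 0.0026628311038456864
1 175 x -0.020235442309844295 0.034163920973837546 y 1.2919131268060218e-05 0.026865440908453546 z -0.0035364801669416357 0.04498702802303589
panel z 0.054791475026657155
```

View pics/panel_top.png

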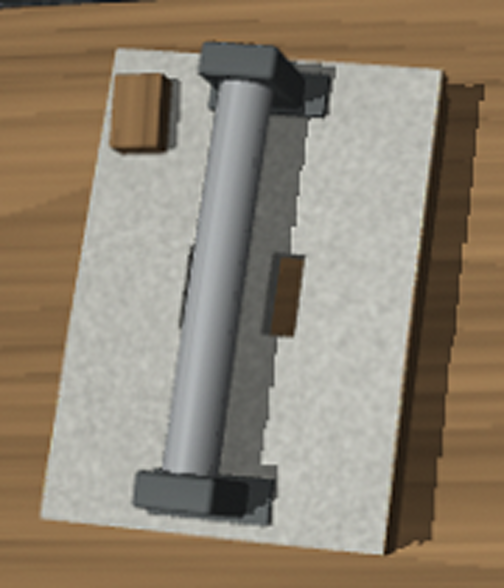

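```bash
python3 - <<'E'
from m import *
for n in("top","side"):
    c=bot.capture(n); d=bot.cut_out("seat",n)[0]
    x,y,w,h=d["bbox"]; vv,uu=np.mgrid[int(y-h/2):int(y+h/2),int(x-w/2):int(x+w/2)]
    u,v=uu.ravel(),vv.ravel()
    P=world(c,u,v)
    O=c["pose"][:3,3]; pz={'top':.0563,'side':.0548}[n]
    S=O+(P-O)*((pz-O[2])/(P[:,2]-O[2]))[:,None]
    a=np.radians(-6.3); C=np.array([.5667,.2345]); R=np.array([[np.cos(a),np.sin(a)],[-np.sin(a),np.cos(a)]])
    L=(P[:,:2]-C)@R.T; LS=(S[:,:2]-C)@R.T
    m=(abs(LS[:,0])<.06)&(abs(LS[:,1])<.045)&(P[:,2]<pz-.008)
    for s in(-1,1):
        k=m&(LS[:,1]*s>0)
        if k.sum()>5: print(n,s,k.sum(),"x",np.percentile(LS[k,0],[1,99]),np.mean(np.percentile(LS[k,0],[1,99])),"y",np.percentile(LS[k,1],[1,99]))
    for s in(-1,1):
        k=(P[:,2]>.105)&(P[:,2]<.125)&(L[:,0]*s>.105)&(L[:,0]*s<.15)
        print("support",s,np.percentile(L[k,0],[1,99]),np.percentile(L[k,1],[1,99]))
    k=(abs(L[:,0])<.2)&(abs(P[:,2]-pz)<.005); print("panel top",rect(P[k]))
    k=(P[:,2]>.108)&(abs(L[:,0])<.08); print("rail",rect(P[k]))
E
```

```text
top -1 300 x [-0.02460441  0.02154439] -0.0015300060664313036 y [-0.03421596 -0.01729611]
support -1 [-0.12857565 -0.10567947] [-0.02241568  0.02071671]
support 1 [0.10553389 0.12643988] [-0.02184506  0.02111321]
panel top (array([566.5, 234.7]), [(281.8, -6.2), (204.1, 83.8)])
rail (array([566.5, 233.4]), [(159.5, -6.2), (22.7, 83.8)])
side 1 306 x [-0.0220028   0.02207165] 3.44274404692306e-05 y [0.0185924  0.03363802]
support -1 [-0.12676994 -0.10554288] [-0.02056382  0.02215042]
support 1 [0.10546843 0.12784525] [-0.01974971  0.02266709]
panel top (array([567.9, 234.1]), [(280.9, -6.3), (203.6, 83.7)])
rail (array([566.9, 236.1]), [(159.8, -5.8), (17.7, 84.2)])<stdin>:8: RuntimeWarning: divide by zero encountered in divide
<stdin>:8: RuntimeWarning: invalid value encountered in multiply
```

```bash
cat >> m.py <<'E'
from scipy.spatial.transform import Rotation as Ro
def delta(tgt,yaw):  # yaw deg of tool y axis
    s=bot.get_state(); R=Ro.from_quat(s["eef_rot"]); M=R.as_matrix()
    y=np.degrees(np.arctan2(M[1,1],M[0,1])); dyaw=(yaw-y+90)%180-90
    print("t",s["t"],"pos",s["tool_pos"].round(4),"yaw_y",y.round(2),"tool z",M[:,2].round(3),"grip",round(s["gripper_width"],3),"F",s["contact_force"].round(1))
    d=np.array(tgt)-s["tool_pos"]
    print("now-frame d",(M.T@d).round(4),"spin",np.radians(-dyaw).round(4),"after-spin d",(Ro.from_euler('z',-dyaw,degrees=True).as_matrix().T@M.T@d).round(4))
E
python3 - <<'E'
from m import *
c=bot.capture("top"); vv,uu=np.mgrid[100:340,280:560]; P=world(c,uu.ravel(),vv.ravel())
a=np.radians(-60); A=np.array([[np.cos(a),np.sin(a)],[-np.sin(a),np.cos(a)]])
L=(P[:,:2]-[.6495,-.09])@A.T
m=(P[:,2]>.02)&(abs(L[:,1])<.035)&(abs(L[:,0])>.03)&(abs(L[:,0])<.11)
print(m.sum(), np.c_[L[m],P[m,2]].round(3)[::10])
m=(P[:,2]>.02)&(abs(L[:,0])<.075)&(abs(L[:,1])<.05); k=m&((abs(L[:,0])>.03)|(abs(L[:,1])>.017)); print(k.sum(),np.c_[L[k],P[k,2]].round(3)[::8])
delta([.6495,-.09,.207],-60)
E
```

```text
0 []
47 [[-0.046  0.05   0.082]
 [-0.041  0.048  0.074]
 [-0.043  0.047  0.07 ]
 [-0.045  0.049  0.054]
 [-0.044  0.048  0.042]
 [-0.042  0.046  0.035]]
t 1.45 pos [ 0.1867 -0.5438  0.208 ] yaw_y -71.05 tool z [-0. -0. -1.] grip 0.999 F [-0.4 -0.3  0.3]
now-frame d [ 0.5851 -0.2789  0.001 ] spin -0.1928 after-spin d [ 0.6277 -0.1616  0.001 ]
```

Emit:
arm_command(
  targets=[
    [[0,0,0,0,-0.0964],[0,0,0,0,-0.0964],[0,0.052,-0.0135,0,0],[0,0.052,-0.0135,0,0],[0,0.052,-0.0135,0,0],[0,0.052,-0.0135,0,0],[0,0.052,-0.0135,0,0],[0,0.052,-0.0135,0,0]],
  ],
)

```text
t: 2.45
tool_pos: [0.4176, -0.3164, 0.2082]
eef_rot: [0.966, 0.259, 0.0, 0.0]
contact_force: [-0.7, -0.1, -0.3]
gripper_width: 1.001
```

Emit:
arm_command(
  targets=[
    [[0,0.052,-0.0135,0,0],[0,0.052,-0.0135,0,0],[0,0.052,-0.0135,0,0],[0,0.052,-0.0135,0,0],[0,0.052,-0.0135,0,0],[0,0.052,-0.0135,0,0],[0,0,0,0,0],[0,0,0,0,0]],
  ],
)

```text
t: 3.45
tool_pos: [0.6458, -0.0918, 0.2078]
eef_rot: [0.966, 0.259, -0.0, 0.0]
contact_force: [0.5, 0.3, -0.5]
gripper_width: 1.001
```

```bash
python3 - <<'E'
from m import *
delta([.6495,-.09,.059],-60)
s=bot.get_state(); c=bot.capture("wrist"); cv2.imwrite("pics/w1.png",c["image"])
M=np.eye(4); M[:3,:3]=Ro.from_quat(s["eef_rot"]).as_matrix(); M[:3,3]=s["tool_pos"]; c["pose"]=M@c["T_tool_cam"]
for d in bot.cut_out("staple_medium","wrist"):
    m=d["pixels"]&(c["range_z"]>0); v,u=np.nonzero(m); P=world(c,u,v)
    print(np.round(d["bbox"]),round(d["confidence"],2),c["image"][m].mean(0).round(),"zmax",np.percentile(P[:,2],99).round(4),rect(P[P[:,2]>.015]),"top",rect(P[P[:,2]>np.percentile(P[:,2],99)-.012]))
E
```

```text
t 3.45 pos [ 0.6458 -0.0918  0.2078] yaw_y -59.99 tool z [-0.001 -0.    -1.   ] grip 1.001 F [ 0.5  0.3 -0.5]
now-frame d [0.0042 0.0003 0.1488] spin 0.0002 after-spin d [0.0042 0.0003 0.1488]
[232. 121.  95.  72.] 0.89 [149.  68. 128.] zmax 0.0922 (array([682.5,  -1.7]), [(56.1, -86.9), (28.0, 3.1)]) top (array([682.5,  -2.6]), [(46.6, -86.9), (28.0, 3.1)])
[361. 307.  56.  96.] 0.68 [ 32.  41. 140.] zmax 0.0919 (array([ 602.7, -161.9]), [(28.0, -46.9), (53.3, 43.1)]) top (array([ 602.2, -162.3]), [(28.0, -46.7), (46.0, 43.3)])
[147. 275.  95.  89.] 0.64 [ 43.  53. 197.] zmax 0.0926 (array([568.8, -17.3]), [(108.0, -41.5), (49.6, 48.5)]) top (array([574.3, -14. ]), [(108.8, -31.4), (37.5, 58.6)])
[314. 219.  73.  54.] 0.62 [126. 135. 139.] zmax 0.0921 (array([650. , -89.2]), [(55.0, -59.7), (28.6, 30.3)]) top (array([650.4, -89.7]), [(45.4, -60.3), (28.6, 29.7)])
[326. 446.  66.  48.] 0.6 [88. 46. 81.] zmax 0.3276 (array([ 568.5, -155.4]), [(56.1, -64.4), (232.3, 25.6)]) top (array([661.2, -83. ]), [(5.5, -70.8), (2.0, 19.2)])
[223. 354.  50.  35.] 0.51 [84. 90. 92.] zmax 0.0609 (array([485.8, -89.4]), [(33.0, -53.8), (26.9, 36.2)]) top (array([493.9, -83.8]), [(32.5, -55.8), (7.5, 34.2)])
```

View pics/w1.png

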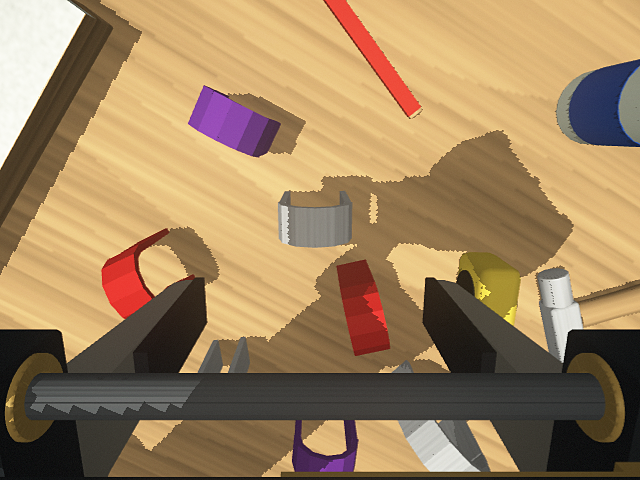

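The wrist view shows the grey medium staple at (314,219), between purple (232,121) and red (361,307). It is 55 x 28.6 mm and 92 tall, at about (0.650, -0.0895), which agrees with the fixed cameras. Next I lower onto it, staying open, then grip.

Emit:
arm_command(
  targets=[
    [[0,0.0045,0,0.01,0],[0,0,0,0.03,0],[0,0,0,0.03,0],[0,0,0,0.03,0],[0,0,0,0.03,0],[0,0,0,0.0185,0],[0,0,0,0,0],[0,0,0,0,0]],
  ],
)

```text
t: 4.55
tool_pos: [0.651, -0.0897, 0.0609]
eef_rot: [0.966, 0.259, 0.001, 0.001]
contact_force: [-0.3, 0.1, 0.1]
gripper_width: 0.998
```

```bash
python3 - <<'E'
from m import *
delta([.650,-.0895,.059],-60)
c=bot.capture("side"); cv2.imwrite("pics/s2.png",cv2.resize(c["image"][120:320,180:440],None,fx=3,fy=3))
E
```

```text
t 4.55 pos [ 0.651  -0.0897  0.0609] yaw_y -60.01 tool z [ 0.002 -0.001 -1.   ] grip 0.998 F [-0.3  0.1  0.1]
now-frame d [-0.0007 -0.0007  0.0019] spin -0.0002 after-spin d [-0.0007 -0.0007  0.0019]
```

View pics/s2.png

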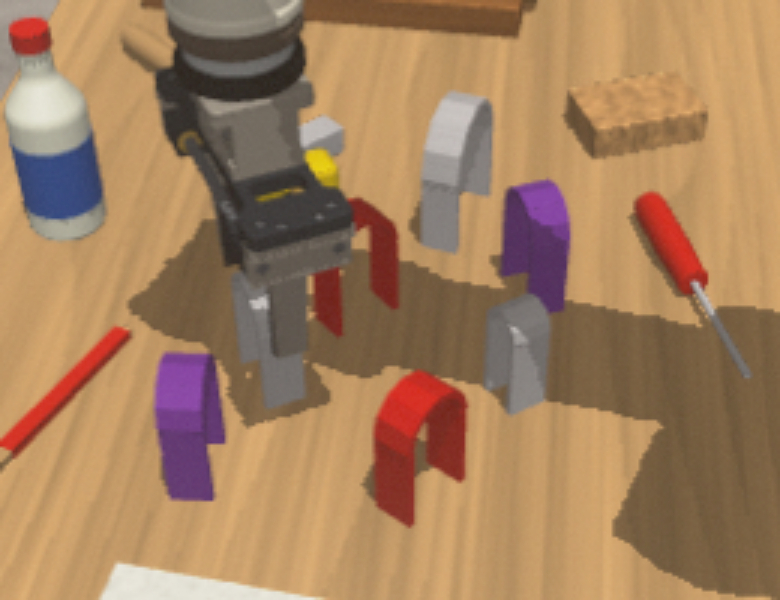

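The fingers are on either side of the medium staple, with the others untouched. I'll close now, with a 1.5 mm trim down.

Emit:
arm_command(
  targets=[
    [[0,-0.0005,-0.0005,0.0015,0],[0.2,0,0,0,0],[0.35,0,0,0,0],[0.6,0,0,0,0],[0.6,0,0,0,0],[0.6,0,0,0,0],[0.6,0,0,0,0],[0.6,0,0,0,0]],
  ],
)

```text
t: 5.6
tool_pos: [0.6494, -0.0892, 0.058]
eef_rot: [0.966, 0.259, 0.0, 0.0]
contact_force: [1.3, -0.8, -0.9]
gripper_width: 0.589
```

Emit:
arm_command(
  targets=[
    [[0.6,0,0,-0.005,0],[0.6,0,0,-0.02,0],[0.6,0,0,-0.03,0],[0.6,0,0,-0.03,0],[0.6,0,0,-0.03,0],[0.6,0,0,-0.025,0],[0.6,0,0,-0.012,0],[0.6,0,0,0,0]],
  ],
)

```text
t: 6.6
tool_pos: [0.6498, -0.0892, 0.2114]
eef_rot: [0.966, 0.259, 0.001, 0.001]
contact_force: [0.6, -0.3, -2.8]
gripper_width: 0.585
```

```bash
python3 - <<'E'
from m import *
delta([.567,.2345,.21],-96.2)
c=bot.capture("side"); cv2.imwrite("pics/s3.png",cv2.resize(c["image"][80:320,150:450],None,fx=2.5,fy=2.5))
E
```

```text
t 6.6 pos [ 0.6498 -0.0892  0.2114] yaw_y -60.0 tool z [ 0.002 -0.001 -1.   ] grip 0.585 F [ 0.6 -0.3 -2.8]
now-frame d [ 0.0901 -0.3218  0.001 ] spin 0.6318 after-spin d [-0.1173 -0.3129  0.001 ]
```

View pics/s3.png

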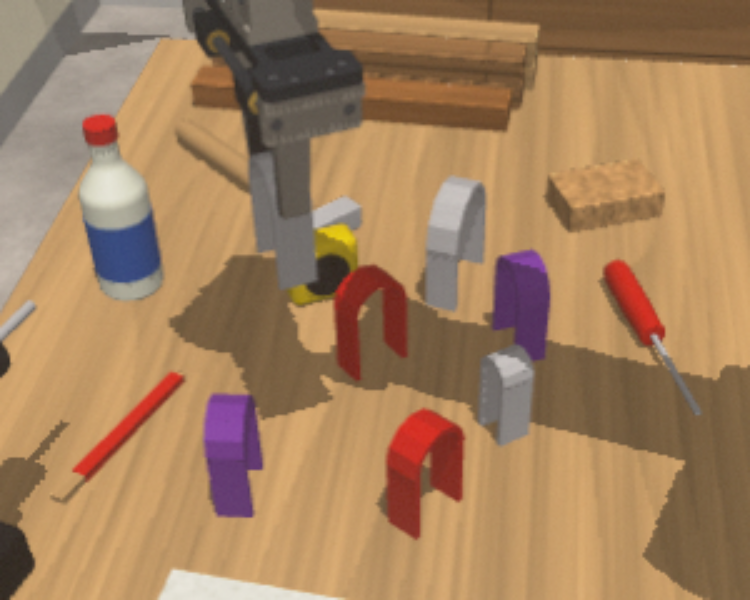

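The medium staple is held upright and its feet clear everything. I'll turn it square to the rail and carry it over.

Emit:
arm_command(
  targets=[
    [[0.6,0,0,0,0.1],[0.6,0,0,0,0.158],[0.6,0,0,0,0.158],[0.6,0,0,0,0.158],[0.6,0,0,0,0.058],[0.6,-0.008,-0.021,0,0],[0.6,-0.0145,-0.039,0,0],[0.6,-0.0145,-0.039,0,0]],
  ],
)

```text
t: 7.65
tool_pos: [0.6219, 0.0157, 0.2089]
eef_rot: [0.999, -0.054, -0.001, -0.0]
contact_force: [0.3, -0.0, -2.7]
gripper_width: 0.587
```

Emit:
arm_command(
  targets=[
    [[0.6,-0.0145,-0.039,0,0],[0.6,-0.0145,-0.039,0,0],[0.6,-0.0145,-0.039,0,0],[0.6,-0.0145,-0.039,0,0],[0.6,-0.014,-0.035,0,0],[0.6,-0.008,-0.022,0,0],[0.6,0,0,0,0],[0.6,0,0,0,0]],
  ],
)

```text
t: 8.65
tool_pos: [0.5662, 0.2336, 0.2095]
eef_rot: [0.999, -0.054, -0.0, 0.0]
contact_force: [-0.1, -1.1, -2.6]
gripper_width: 0.586
```

```bash
python3 - <<'E'
from m import *
delta([.567,.2345,.21],-96.2)
s=bot.get_state()
for n in("top","side","wrist"):
    c=bot.capture(n); cv2.imwrite(f"pics/{n}4.png",c["image"])
    if n=="wrist":
        M=np.eye(4); M[:3,:3]=Ro.from_quat(s["eef_rot"]).as_matrix(); M[:3,3]=s["tool_pos"]; c["pose"]=M@c["T_tool_cam"]
    for d in bot.cut_out("staple_medium",n):
        m=d["pixels"]&(c["range_z"]>0); v,u=np.nonzero(m); P=world(c,u,v)
        if np.ptp(c["image"][m].mean(0))>40: continue
        print(n,np.round(d["bbox"]),round(d["confidence"],2),"z",np.percentile(P[:,2],[1,99]).round(4),rect(P[P[:,2]>.1]) if (P[:,2]>.1).sum()>5 else "")
E
```

```text
t 8.65 pos [0.5662 0.2336 0.2095] yaw_y -96.17 tool z [-0.001 -0.001 -1.   ] grip 0.586 F [-0.1 -1.1 -2.6]
now-frame d [ 0.0007 -0.001  -0.0005] spin 0.0006 after-spin d [ 0.0007 -0.001  -0.0005]
top [133. 216.  60.  40.] 0.86 z [0.1541 0.2403] (array([564.7, 230.8]), [(27.8, -6.1), (56.8, 83.9)])
top [373. 281.  26.  27.] 0.2 z [0.004  0.0825] 
side [281. 319.  35.  70.] 0.8 z [0.1502 0.2412] (array([568.3, 251.9]), [(86.6, -82.8), (45.7, 7.2)])
wrist [313. 299. 135. 130.] 0.73 z [0.1549 0.2435] (array([566.4, 234.1]), [(29.4, -5.9), (55.6, 84.1)])
```

View pics/side4.png

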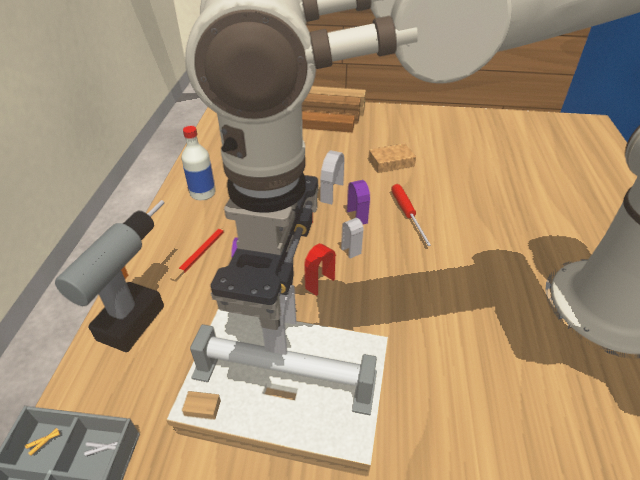

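View pics/wrist4.png

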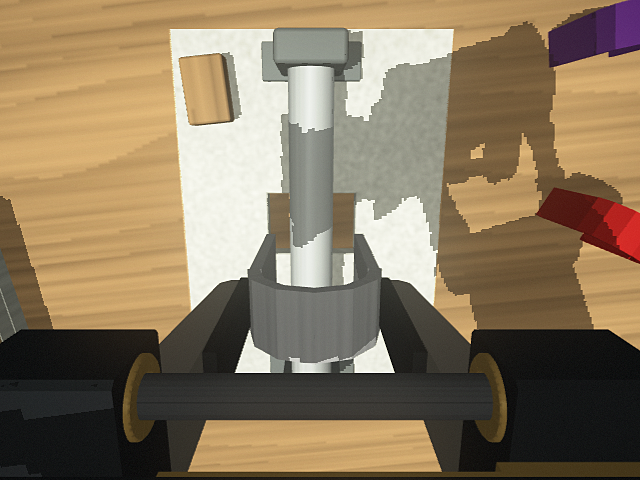

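The wrist view shows the staple squarely over the rail, around (315,300), with the slots at (277,220) and (342,220) beside the rail. I'll do one check of rail and staple in the wrist frame before lowering.

```bash
python3 - <<'E'
from m import *
s=bot.get_state(); c=bot.capture("wrist")
M=np.eye(4); M[:3,:3]=Ro.from_quat(s["eef_rot"]).as_matrix(); M[:3,3]=s["tool_pos"]; c["pose"]=M@c["T_tool_cam"]
vv,uu=np.mgrid[20:365:1,100:540:1]; u,v=uu.ravel(),vv.ravel(); k=c["range_z"][v,u]>0; u,v=u[k],v[k]
P=world(c,u,v); m=(P[:,2]>.045)&(P[:,2]<.06); print("panel z",np.median(P[m,2]))
a=np.radians(-6.2); R=np.array([[np.cos(a),np.sin(a)],[-np.sin(a),np.cos(a)]]); C=np.array([.567,.2345]); 
L=(P[:,:2]-C)@R.T
r=(P[:,2]>.095)&(P[:,2]<.118)&(L[:,0]>.03)&(L[:,0]<.1); print("rail y",np.percentile(L[r,1],[1,99]),np.percentile(P[r,2],99),np.polyfit(L[r,0],L[r,1],1))
q=(P[:,2]>.105)&(P[:,2]<.125)&(L[:,0]>.1)&(L[:,0]<.14); print("support",np.percentile(L[q,0],[1,99]),np.percentile(L[q,1],[1,99]))
pm=m&(L[:,0]>.03)&(L[:,0]<.2)&(abs(L[:,1])<.14); print("panel y",np.percentile(L[pm,1],[.5,99.5]),"xmax",np.percentile(L[pm,0],99.8))
O=c["pose"][:3,3]; S=O+(P-O)*((.0555-O[2])/(P[:,2]-O[2]))[:,None]; LS=(S[:,:2]-C)@R.T
k=(P[:,2]<.045)&(abs(LS[:,0])<.06)&(abs(LS[:,1])<.05); print("slot far edge x",np.percentile(LS[k,0],99),"y",np.percentile(LS[k,1],[1,99]))
g=(P[:,2]>.15)&(P[:,2]<.25)&(abs(L[:,1])<.03); print("staple",np.percentile(L[g],[1,99],axis=0))
E
```

```text
panel z 0.055577835721053015
rail y [-0.01307435  0.01548993] 0.11148768569112702 [0.00057716 0.00112857]
support [0.10051517 0.1272007 ] [-0.01993369  0.02239761]
panel y [-0.09863176  0.10119591] xmax 0.1397931411570044
slot far edge x 0.023895219736523397 y [-0.03135601  0.03387365]
staple [[-0.01316763 -0.02836651]
 [ 0.01466546  0.02837363]]
```

Emit:
arm_command(
  targets=[
    [[0.6,0.0,-0.001,0,0],[0.6,0,0,0.01,0],[0.6,0,0,0.015,0],[0.6,0,0,0.015,0],[0.6,0,0,0.015,0],[0.6,0,0,0.015,0],[0.6,0,0,0.01,0],[0.6,0,0,0,0]],
  ],
)

```text
t: 10.0
tool_pos: [0.5662, 0.2346, 0.1289]
eef_rot: [0.999, -0.054, -0.001, 0.0]
contact_force: [-0.4, -0.4, -2.6]
gripper_width: 0.584
```

```bash
python3 - <<'E'
from m import *
delta([.567,.2355,.083],-96.2)
for n in("side","wrist"):
    c=bot.capture(n); cv2.imwrite(f"pics/{n}5.png",c["image"] if n=="wrist" else cv2.resize(c["image"][260:460,160:400],None,fx=3,fy=3))
E
```

```text
t 10.0 pos [0.5662 0.2346 0.1289] yaw_y -96.21 tool z [-0.002 -0.    -1.   ] grip 0.584 F [-0.4 -0.4 -2.6]
now-frame d [ 0.0007 -0.001   0.0459] spin -0.0002 after-spin d [ 0.0007 -0.001   0.0459]
```

View pics/side5.png

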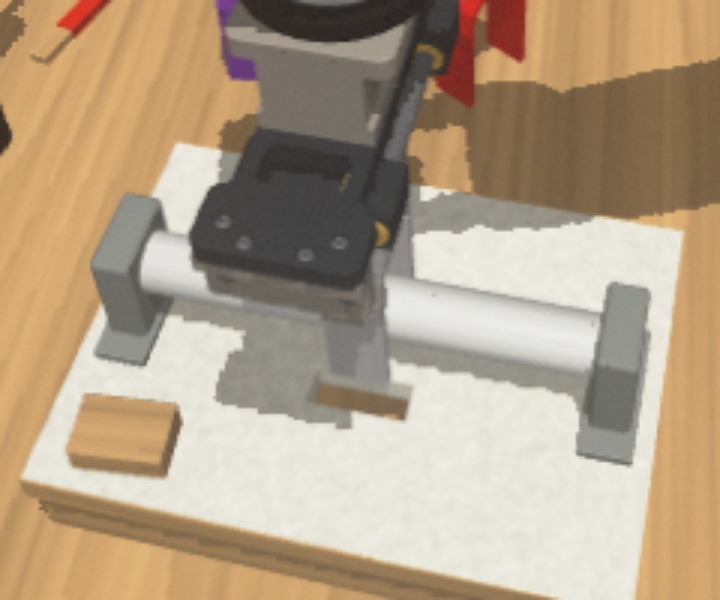

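View pics/wrist5.png

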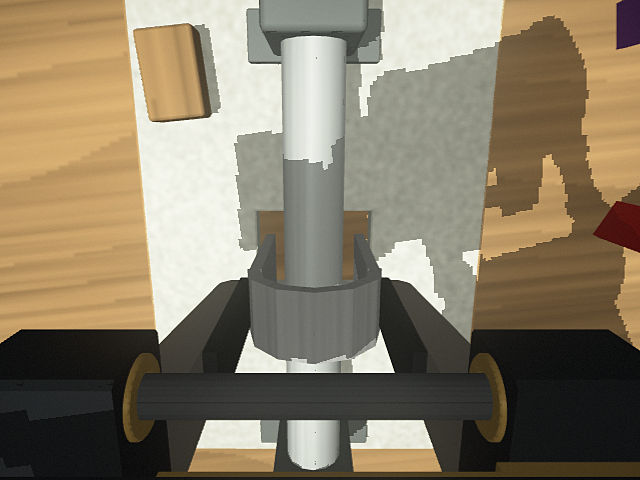

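The legs are on either side of the rail. In the side view the near leg is centred over its slot at (360,395), and the far slot lines up in the wrist view. I'll lower it through.

Emit:
arm_command(
  targets=[
    [[0.6,0,0,0.005,0],[0.6,0,0,0.007,0],[0.6,0,0,0.007,0],[0.6,0,0,0.007,0],[0.6,0,0,0.007,0],[0.6,0,0,0.005,0],[0.6,0,0,0.003,0],[0.6,0,0,0,0]],
  ],
)

```text
t: 11.1
tool_pos: [0.5668, 0.2347, 0.0888]
eef_rot: [0.999, -0.054, -0.0, 0.0]
contact_force: [0.2, -0.1, -3.0]
gripper_width: 0.588
```

Emit:
arm_command(
  targets=[
    [[0.6,0,0,0.001,0],[0.6,0,0,0.001,0],[0.6,0,0,0.001,0],[0.6,0,0,0.001,0],[0.6,0,0,0.0005,0],[0.6,0,0,0,0],[0.6,0,0,0,0],[0.6,0,0,0,0]],
  ],
)

```text
t: 12.1
tool_pos: [0.5669, 0.2347, 0.0845]
eef_rot: [0.999, -0.054, 0.0, -0.0]
contact_force: [-0.4, -0.2, -2.0]
gripper_width: 0.59
```

Emit:
arm_command(
  targets=[
    [[0.6,0,0,0.0005,0],[0.6,0,0,0,0],[0.6,0,0,0.0005,0],[0.6,0,0,0,0],[0.6,0,0,0.0005,0],[0.6,0,0,0,0],[0.6,0,0,0,0],[0.6,0,0,0,0]],
  ],
)

```text
t: 13.1
tool_pos: [0.5669, 0.2347, 0.083]
eef_rot: [0.999, -0.054, 0.0, -0.0]
contact_force: [0.0, -0.3, -2.6]
gripper_width: 0.591
```

Emit:
arm_command(
  targets=[
    [[0.6,0,0,0.0005,0],[0.6,0,0,0,0],[0.6,0,0,0.0005,0],[0.6,0,0,0,0],[0.6,0,0,0,0],[0.6,0,0,0,0],[0.6,0,0,0,0],[0.6,0,0,0,0]],
  ],
)

```text
t: 14.1
tool_pos: [0.5672, 0.2349, 0.0827]
eef_rot: [0.999, -0.054, 0.0, -0.0]
contact_force: [-2.3, -0.4, 4.5]
gripper_width: 0.587
```

The force changed from -2.6 N (the weight) to +4.5 N, so the crown is on the rail. I'll look before opening.

```bash
python3 - <<'E'
from m import *
c=bot.capture("side"); cv2.imwrite("pics/side6.png",cv2.resize(c["image"][260:460,160:400],None,fx=3,fy=3))
E
```

```text
(no output)
```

View pics/side6.png

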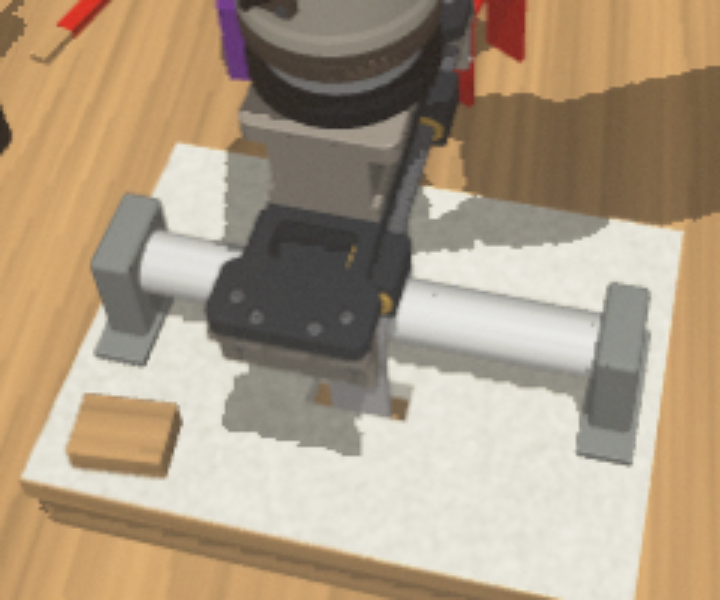

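The leg is through the slot, seen at (360,395). I'll open and then back straight up.

Emit:
arm_command(
  targets=[
    [[0.4,0,0,0,0],[0.38,0,0,0,0],[0.34,0,0,0,0],[0.28,0,0,0,0],[0.2,0,0,0,0],[0.05,0,0,0,0],[0,0,0,0,0],[0,0,0,0,0]],
  ],
)

```text
t: 15.15
tool_pos: [0.5669, 0.2347, 0.082]
eef_rot: [0.999, -0.054, 0.0, -0.0]
contact_force: [-0.3, -0.7, 0.3]
gripper_width: 0.998
```

Emit:
arm_command(
  targets=[
    [[0,0,0,-0.005,0],[0,0,0,-0.015,0],[0,0,0,-0.025,0],[0,0,0,-0.03,0],[0,0,0,-0.03,0],[0,0,0,-0.03,0],[0,0,0,-0.015,0],[0,0,0,0,0]],
  ],
)

```text
t: 16.15
tool_pos: [0.5676, 0.2349, 0.2336]
eef_rot: [0.999, -0.054, 0.001, -0.0]
contact_force: [0.2, 1.0, 0.7]
gripper_width: 1.001
```

```bash
python3 - <<'E'
from m import *
delta([.567,.2355,.083],-96.2)
s=bot.get_state()
a=np.radians(-6.2); R=np.array([[np.cos(a),np.sin(a)],[-np.sin(a),np.cos(a)]]); C=np.array([.567,.235])
for n in("side","top","wrist"):
    c=bot.capture(n); cv2.imwrite(f"pics/{n}7.png",c["image"] if n!="side" else cv2.resize(c["image"][260:460,160:400],None,fx=3,fy=3))
    if n=="wrist":
        M=np.eye(4); M[:3,:3]=Ro.from_quat(s["eef_rot"]).as_matrix(); M[:3,3]=s["tool_pos"]; c["pose"]=M@c["T_tool_cam"]
    for t in("staple_medium","staple_narrow","staple_wide"):
      for d in bot.cut_out(t,n):
        m=d["pixels"]&(c["range_z"]>0); v,u=np.nonzero(m); P=world(c,u,v)
        if np.ptp(c["image"][m].mean(0))>40: continue
        r=rect(P[P[:,2]>.02])
        print(n,t,np.round(d["bbox"]),round(d["confidence"],2),"z",np.percentile(P[:,2],[1,99]).round(4),r,"local",(R@(r[0]/1000-C)).round(4))
E
```

```text
t 16.15 pos [0.5676 0.2349 0.2336] yaw_y -96.21 tool z [ 0.003  0.001 -1.   ] grip 1.001 F [0.2 1.  0.7]
now-frame d [-0.0011 -0.0004  0.1506] spin -0.0002 after-spin d [-0.0011 -0.0004  0.1506]
side staple_medium [283. 371.  27.  57.] 0.84 z [0.0438 0.1161] (array([569.6, 221.7]), [(87.4, -83.5), (37.7, 6.5)]) local [ 0.004  -0.0129]
side staple_narrow [354. 238.  22.  40.] 0.63 z [0.0009 0.08  ] (array([485., -90.]), [(34.4, -54.4), (30.0, 35.6)]) local [-0.0464 -0.332 ]
side staple_wide [332. 177.  23.  51.] 0.56 z [-0.0011  0.1055] (array([ 540.2, -279.9]), [(29.7, -15.1), (84.6, 74.9)]) local [ 0.029  -0.5148]
top staple_medium [163. 232.  50.  30.] 0.92 z [0.0284 0.3289] (array([560.8, 207.4]), [(42.1, -15.7), (128.2, 74.3)]) local [-0.0032 -0.0281]
top staple_narrow [376. 283.  27.  34.] 0.58 z [-0.0003  0.0821] (array([483.1, -92.1]), [(33.1, -52.7), (28.0, 37.3)]) local [-0.0481 -0.3342]
top staple_wide [489. 243.  62.  35.] 0.88 z [0.0008 0.1077] (array([ 537.6, -280. ]), [(29.2, -14.6), (83.8, 75.4)]) local [ 0.0264 -0.5152]
wrist staple_medium [315. 224.  74.  56.] 0.78 z [0.0296 0.1193] (array([562.4, 236.8]), [(43.7, -4.2), (55.7, 85.8)]) local [-0.0048  0.0013]
wrist staple_narrow [635. 256.   7.  12.] 0.46 z [0.001  0.0118] (array([0., 0.]), [(0.0, 0.0), (0.0, 0.0)]) local [-0.5383 -0.2949]
wrist staple_narrow [314. 226.  78.  56.] 0.26 z [0.0324 0.1193] (array([568.1, 236.8]), [(30.8, -5.9), (56.5, 84.1)]) local [0.0009 0.0019]
```

View pics/side7.png

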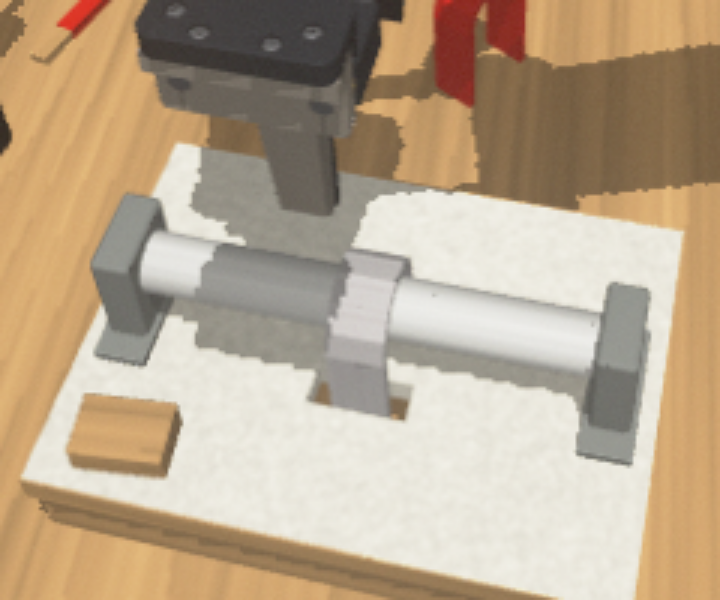

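View pics/wrist7.png

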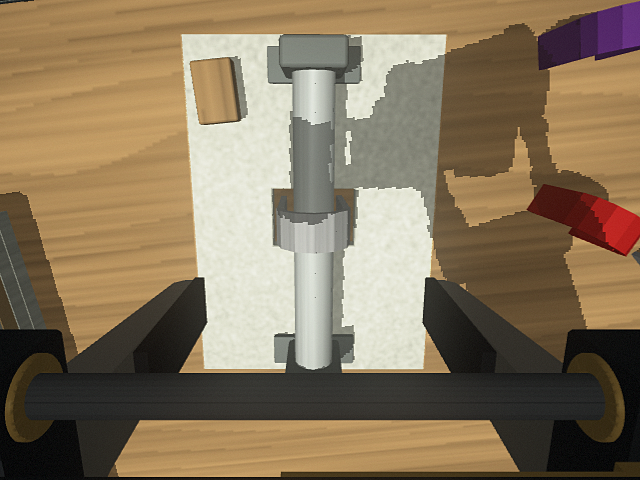

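The side view shows the near leg down in its slot at (360,395) with the crown on the rail. The wrist view shows the staple square at (315,224) in both slots. The crown tops out at about 0.117 m, so the feet are about 86 mm below the rail's top. I'm handing it in.

```bash
python3 -c "
from rig import bot
print(bot.job_done(), bot.get_state()['t'])"
```

```text
the job is handed in; nothing more can be done
the job is handed in; nothing more can be done
```

The medium staple is on the rail, with both legs through the slots and its crown resting on the tube. I handed the job in at about 16.5 s of the 38 s allowed.

**What I did:** I picked out the grey medium staple by its colour and size. I gripped it about 55 mm above its feet, turned it square to the rail and lowered it in small steps. When the vertical force went from -2.6 N to +4.5 N, the crown was on the rail. I then opened the gripper and lifted clear.

**Last checks:**
- **Height:** the crown top is at about 0.116–0.119 m, which puts the feet about 86 mm below the rail's top.
- **Position:** it is about 1–5 mm off the middle along the rail and 1–2 mm across in the wrist view, and square to within 2 degrees.
- **Other staples:** the narrow and wide ones are within 2 mm of where they started.
- **Arm:** it is clear of everything, with the tool raised above the rail.

**Disagreements:** after release, the side and top cameras put the staple's centre 13 mm and 28 mm across from the middle. I set these aside: those outlines also took in other surfaces or only part of the staple (the top one reached 0.33 m high). The pictures and the wrist measurement both show it centred.

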